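# Draw a cell from the gravity feeder and clamp it in the tester

## Task

Take the end cell (the lowest one) out of the sloping feeder so that the next one rolls down to the stop, and lower it into the groove of the cell tester with its button end towards the tester's fixed contact, letting go only once it rests in the groove. Then push the tester's sliding contact along until it has driven the cell home and the cell is held end to end between the two contacts with no gap, and leave it so. Keep the other cells in the feeder and do not disturb the multimeter or the reel.

Things in the scene. Friction and masses are not known exactly. Their poses are not given: they have to be found in the camera images.
- feeder: Fixed sheet-metal gravity feeder, 180 x 76 mm. Origin on the table below the axis of a cell at the stop; x points (level) up the track, which rises 13 degrees; z up. Cells lie across it along the feeder's y, touching. Side walls 71 mm apart outside, lower than the cells' tops, guide the upper cells; they begin 26 mm up the track from the end cell's axis.
- track_end (a point): On the feeder, 60 mm above the table: the centre of a cell resting against the stop, a plate 40 mm wide reaching 24 mm up from the track floor. Here the floor is only 40 mm wide: both ends of the end cell overhang it by 10 mm, with free space beside and beneath them down to the base plate 8 mm above the table. Axes as the feeder's.
- cell1_center (a point): Centre of the end cell, lowest on the track. Battery cell, 34 mm diameter, 61.5 mm long overall, about 140 g, axis along its own y (it may roll, so x and z mean nothing): grey sleeve 53 mm long from the flat end (-y), bare metal neck 6 mm long, 30 mm across, then the button at +y. Can be taken from above by its two ends (61.5 mm wide); the next cell touches it uphill.
- cell1_button (a point): Centre of the outer face of the end cell's button (14 mm across, 2.5 mm high), 30.75 mm from the cell's centre along its +y.
- cell2_center (a point): Centre of the second cell on the track, same shape as the end cell; when the end cell is lifted out it rolls down to the stop by itself within about a second.
- cell3_center (a point): Centre of the third cell on the track, same shape as the end cell; it rolls down one place after the others.
- cell4_center (a point): Centre of the fourth, highest cell on the track, same shape as the end cell; it rolls down one place after the others.
- tester: Fixed cell tester, grey base 30 mm high (y -150 to +100, x -55 to +65 mm), origin on the table under the middle of the groove. An open black V groove with 45 degree walls runs along y from -66 to +60 mm. At +y the fixed contact, a block 46 mm wide, top 82 mm above the table; at -y the sliding contact. A low hood at x = 41 to 63 mm is 50 mm high.
- cradle (a point): Middle of the groove, on the axis of a cell lying in it, 65 mm up. y along the groove to the fixed contact, z up. A cell set down centred here has 29 mm free before the fixed contact, 25 to 35 mm before the sliding one. The groove walls end 4 mm below the axis; a finger up to 26 mm wide held centrally may reach 11 mm below the axis.
- contact (a point): Centre of the face of the fixed contact (brass), 60 mm along the tester's y from the middle of the groove, 65 mm above the table. The cell's button ends up against it.
- slider (a joint): Sliding contact, m along the tester's +y, 0 to 0.075, starts at 0 to 0.010. Its face (brass plunger, 22 mm across, on the cell's axis) is 66 mm to -y of the groove's middle at 0. 3 N friction, no spring, stays where left. Pushing it pushes the cell along the groove; a cell is tight between it and the fixed contact at 0.0645.
- slider_grip (a point): On the axis of the square black grip post standing on the sliding contact: 16 x 16 mm, sides along the tester's x and y, upper 27 mm of it free. This point is 99 mm above the table, 13 mm below the post's top, and 41 mm to -y of the contact face. Moves with the slider.
- multimeter: Bystander: black multimeter lying beyond the tester, 80 x 165 x 42 mm, origin at the centre of its underside, long side along its y.
- reel: Bystander: metal reel standing beside the feeder, 60 mm across, 50 mm high, origin at the centre of its underside.
Mind the look-alikes: they are no part of the job. What is shaped like the part that bears cell2_center but turquoise is not meant. Leave any turquoise look-alike of the part that bears cell1_center alone.

How it is judged:
By the outcome, as a careful person would: the job done as asked, in the order asked, and still so for the second after the job is handed in, with the robot touching nothing.
It also fails if it takes over 53 s, if anything falls off the work surface, if the arm or the gripper's body presses on something with over 40 N, if the wrist force passes 120 N, or if a joint passes its speed limit or range.

## Robot

A 7-joint arm with a two-finger parallel gripper is mounted at the origin on the work surface. World frame = base frame: x ahead of the robot, y to its left, z up, the work surface at z = 0. Lengths are in m, angles in rad, forces in N, time in s.
With the tool pointing down it reaches from about 0.425 to 0.925 m from the base axis. Payload 6.8 kg.
Tool frame: the origin (TCP) lies between the finger pads; the fingertips stand 14 mm ahead of it and the grasp point (between the pads) lies 5 mm behind it; z points along the fingers, y is the line along which they close (so a half turn about z gives the same grasp; the last joint's range is limited). The gripper opens to 85 mm and grips with 20 to 120 N. Pads are 22 mm wide; open, the fingers measure 114 mm over their backs; the gripper's body (76 mm by 85 mm) begins 54 mm behind the grasp point. The pads swing forward as they close: fully open they stand 13 mm farther back than shut.
Start: joints at [-1.312, 0.477, 0.022, 1.555, -0.011, 1.109, -0.083], TCP at [0.242, 0.63, 0.215] pointing down, gripper open.
Joint ranges: [-2.96, 2.96], [-0.34, 2.1], [-1.41, 1.46], [0.24, 2.44], [-1.37, 4.51], [0.17, 1.92], [-2.96, 2.96]. Speed limits (rad/s): [2.39, 2.39, 3.14, 3.14, 3.14, 3.14, 3.14].

## Interface

Orientations are given as a rotation vector (axis times angle).
In Python, from bench import r, eyes, ticket gives the robot as it stands. The module is installed in compiled form; this text tells all that it offers.
- The arm moves only by the tool arm_command, never from a script. Its argument "plan" is text: rows parted by semicolons, each of 4 numbers parted by spaces: the shift along the tool's x, y, z in m, then the turn about the tool's z in degrees. In form: tx ty tz yaw; .... A call has 1 to 20 rows; each row shifts and turns the commanded pose from where the row before left it, along the tool's axes as they then stand; what a row does not reach is not made up. A row lasts 1/8 s, in which the tool goes at most 62.5 mm and 10.7 degrees, less where a joint would pass 70% of its speed; a pose out of reach is approached as far as the arm can. A call is refused whole if a number of a shift passes 0.0625 or a number of a turn 10.7, either way. A call with a gripper value outside its range is refused whole. "hand" is the closure, from -1 (fully open) to 1 (shut), set as the call begins (left out, the last holds). The fingers move at their own pace and stop on an object; "grip_force" is the grip in N (left out, the last holds). Time passes only in rows, so rows that do not move let the fingers close. It gives the time, the measured TCP pose, the force, the opening and the grip force at its end, in the units of the state.
- r.get_obs(): the state, without advancing time (a new reading comes with each control period).
- eyes.grab_frame(name): name is "side" or "top" or "wrist"; returns (picture, depth): 400x640x3 uint8, red, green, blue; 400x640 float32, m along the optical axis (not along the pixel's ray), 0 where there is no reading.
- eyes.calibration(name): a dict with "fov_y" (degrees; the focal length in pixels is half the picture's height over the tangent of half this angle, whatever the lens; pixels are square), "cx", "cy" (the principal point, pixels), "origin" and "attitude" of the camera in the world; the wrist camera has in their place "tool_from_camera" (4x4, takes a point from camera to tool coordinates, whose origin is the TCP and whose axes are the flange's). Camera axes: x right, y up, looking along -z (the intrinsics and any distortion apply to the point x, -y, -z); pixel columns grow to the right and rows downward; lengths in m; the calibration is good to about 2 mm. The wrist camera is an equidistant fisheye: a pixel r from the principal point sees the ray r / f radians off the axis. A picture is of the moment at which its call begins: read the wrist's pose just before it. calibration takes no time and is no camera call.
- ticket.hand_in(): hands the job in; it is judged then, once.
The state is a dict: "clock": time; "joints": joint angles; "qvel": joint speeds; "tau": joint torques, N m; "tcp_pos": TCP position; "orientation": TCP orientation; "contact_force": force on the tool from outside, world axes, zero at the start; "moment": the same for the moment, N m; "grip_width": finger opening in m; "gripper_force": force on a finger pad.
Only numpy, scipy, OpenCV 4.12 (cv2) and the standard library are available. Lean on these libraries where they do the work, as an engineer would, in place of code of your own. Each camera call takes 0.05 s, during which the arm holds its last target. There are 200 camera calls.

## Working session

There is one attempt and no reset: what is moved stays moved. The work goes in short steps, Python scripts to look and compute and a tool call to move; the robot and the scene stay as the last step left them, time stands still between calls to the robot, and variables do not carry over. Pictures are saved under pics/ and viewed, at most 10 in all, crops included, and the job is handed in when it is done.

Besides the shell and the picture viewer there is one more tool, called after "Call:" as a command line: name --argument value ..., lists and objects as JSON in quotes. arm_command: Moves the arm, as the interface text tells. Its arguments: {"type":"object","properties":{"plan":{"type":"string"},"hand":{"type":"number"},"grip_force":{"type":"number"}},"required":["plan"]}

```bash
mkdir -p pics; cat > h.py <<'E'
import numpy as np,cv2
from scipy.spatial.transform import Rotation as R
from bench import r,eyes,ticket
def att(a):
    a=np.array(a,float)
    return a if a.shape==(3,3) else (R.from_rotvec(a).as_matrix() if a.size==3 else R.from_quat(a).as_matrix())
def cam(n):
    o=r.get_obs(); p,d=eyes.grab_frame(n); c=eyes.calibration(n)
    f=200/np.tan(np.radians(c['fov_y'])/2)
    if n=='wrist':
        T=np.array(c['tool_from_camera']); Rt=R.from_rotvec(o['orientation']).as_matrix()
        Rw=Rt@T[:3,:3]; ow=Rt@T[:3,3]+o['tcp_pos']
    else: Rw=att(c['attitude']); ow=np.array(c['origin'])
    v,u=np.mgrid[0:400,0:640]; x=(u-c['cx'])/f; y=(v-c['cy'])/f
    if n=='wrist':
        th=np.hypot(x,y); s=np.where(th>1e-9,np.tan(np.minimum(th,1.5))/np.maximum(th,1e-9),1); x=x*s;y=y*s
    P=np.stack([x*d,-y*d,-d],-1)@Rw.T+ow
    P[d<=0]=np.nan
    return p,d,P
E
python3 - <<'E'
from h import *
for n in ['top','side','wrist']:
    c=eyes.calibration(n);print(n,c)
for n in ['top','side']:
    p,d,P=cam(n); cv2.imwrite(f'pics/{n}1.png',p[:,:,::-1]); np.savez(f'{n}1.npz',p=p,P=P)
print(r.get_obs())
E
```

```text
top {'fov_y': 53.4388911919164, 'cx': 316.8035751772253, 'cy': 200.57593713581792, 'origin': array([0.48156688, 0.00792753, 1.02887173]), 'attitude': array([ 0.07432063, -0.08866696, -1.59338625])}
side {'fov_y': 54.653807745584686, 'cx': 322.27101406394763, 'cy': 197.04782490522808, 'origin': array([ 0.14651524, -0.58580272,  0.77583894]), 'attitude': array([ 0.77950662, -0.2600599 , -0.56989977])}
wrist {'fov_y': 65.70646984690485, 'cx': 326.52270144279765, 'cy': 197.5484632614791, 'tool_from_camera': array([[ 1.14659667e-03,  9.62801033e-01,  2.70208911e-01,
         6.90448400e-02],
       [ 9.99999264e-01, -9.96970676e-04, -6.90989156e-04,
         4.47819600e-04],
       [-3.95894712e-04,  2.70209505e-01, -9.62801468e-01,
        -1.58512982e-01],
       [ 0.00000000e+00,  0.00000000e+00,  0.00000000e+00,
         1.00000000e+00]])}
{'clock': 0.1, 'joints': array([-1.31211403,  0.47774122,  0.02238029,  1.55632526, -0.01151508,
        1.10930385, -0.08310877]), 'qvel': array([-0.00140653, -0.00155824,  0.00040982, -0.00292757,  0.00026351,
       -0.00073813,  0.0005898 ]), 'tau': array([ 4.59575778e-03, -5.97761858e+01,  1.61347546e+00, -2.81953669e+01,
        1.27948704e-02,  5.02988623e-03,  4.13828673e-06]), 'tcp_pos': array([0.24189642, 0.62957988, 0.21451928]), 'orientation': array([-5.72927807e-01, -3.08872699e+00,  2.57504934e-03]), 'contact_force': array([ 0.52653894, -0.29045169, -0.06852419]), 'moment': array([0.01179351, 0.02686686, 0.01892093]), 'gripper_force': 0.0, 'grip_width': 0.08548958536698739}
```

View pics/top1.png

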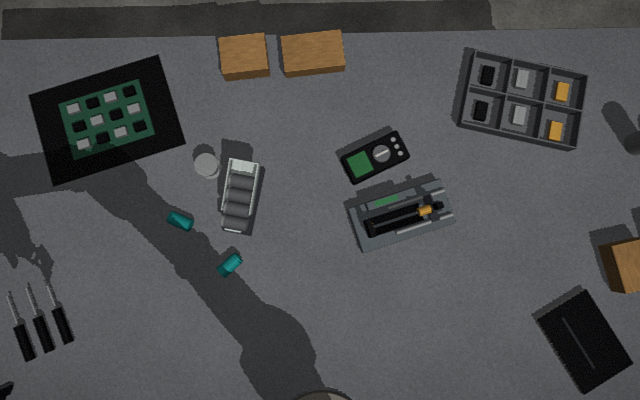

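View pics/side1.png

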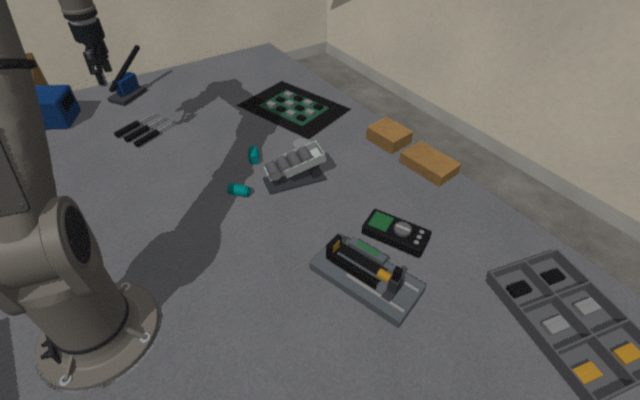

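The top view shows the feeder at about (240,195), the reel at (206,165), the tester at (402,213) with its brass plunger and post near (430,210), the multimeter at (373,155), and turquoise decoys at (180,220) and (230,264). Next I'll get enlarged crops and heights.

```bash
python3 - <<'E'
from h import *
a=np.load('top1.npz');b=np.load('side1.npz')
def crop(p,u0,u1,v0,v1):return cv2.resize(np.ascontiguousarray(p[v0:v1,u0:u1,::-1]),(400,400*(v1-v0)//(u1-u0)),interpolation=cv2.INTER_CUBIC)
A=np.hstack([crop(a['p'],190,290,145,245),crop(a['p'],340,460,170,260)[:300] if 0 else cv2.resize(crop(a['p'],340,460,170,260),(400,400))])
B=np.hstack([crop(b['p'],250,340,130,200),crop(b['p'],300,430,220,321)])
h=min(A.shape[0],300)
B=cv2.resize(B,(800,200*1)) if 0 else B[:310]
cv2.imwrite('pics/crops.png',cv2.resize(np.vstack([A,B[:, :]]),(676,600)))
P=a['P']
np.set_printoptions(precision=0,suppress=True,linewidth=200)
print(P[155:240:5,215:268:5,2]*1000)
for (u,v) in [(236,222),(245,165),(402,213),(375,225),(430,210)]:print(u,v,P[v,u]*1000)
# mask by heights for the feeder
m=(P[...,2]>.03)
n,l,s,c=cv2.connectedComponentsWithStats(m.astype(np.uint8))
for i in range(1,n):
    if s[i,4]>60: print(s[i],c[i],np.nanmean(P[l==i],0)*1000)
E
```

```text
Traceback (most recent call last):
ValueError: all the input array dimensions except for the concatenation axis must match exactly, but along dimension 0, the array at index 0 has size 311 and the array at index 1 has size 310
```

```bash
python3 - <<'E'
from h import *
a=np.load('top1.npz');b=np.load('side1.npz')
def crop(p,u,v,w,h):return cv2.resize(np.ascontiguousarray(p[v:v+h,u:u+w,::-1]),(400,300),interpolation=cv2.INTER_CUBIC)
A=np.hstack([crop(a['p'],180,150,120,90),crop(a['p'],340,170,120,90)])
B=np.hstack([crop(b['p'],250,130,92,69),crop(b['p'],304,226,128,96)])
cv2.imwrite('pics/crops.png',np.vstack([A,B]))
P=a['P']
np.set_printoptions(precision=0,suppress=True,linewidth=200)
print(P[155:240:5,215:268:5,2]*1000)
for (u,v) in [(236,222),(245,165),(402,213),(375,225),(430,210)]:print(u,v,P[v,u]*1000)
m=(P[...,2]>.03)
n,l,s,c=cv2.connectedComponentsWithStats(m.astype(np.uint8))
for i in range(1,n):
    if s[i,4]>60: print(s[i],c[i],np.nanmean(P[l==i],0)*1000)
E
```

```text
[[  1.  -2.  -2.   3.  -4.  -1.   0.  -1.  -3.   1.   2.]
 [ 51.   1.   1.  95.  72.  98.  81.  -2.  -2.   2.  -1.]
 [ 49.   5.  -3.  81.  73.  74.  73.  76.  73.  -5.  -1.]
 [ 47.   4.  -1.  73.  70.  70.  72.  72.  71.   6.  -2.]
 [  4.  -2.   2.  96.  99.  92.  90.  69.  93.   6.   1.]
 [  1.  -0.  -1.  97. 101.  97.  99.  93.  90.   6.  -4.]
 [ -4.  -2.  83.  89.  90.  96.  99.  98.  73.   7.  -1.]
 [  1.   0.  78.  88.  85.  86.  82.  86.  61.   6.  -2.]
 [ -1.   2.  89.  91.  91.  91.  91.  90.   9.  -3.  -1.]
 [  1.  -2.  57.  78.  83.  86.  85.  73.   6.   2.  -1.]
 [  0.  -5.  79.  84.  78.  80.  78.  81.   8.  -1.  -0.]
 [ -2.   0.  83.  82.  81.  80.  84.  76.   9.  -2.  -2.]
 [  0.   5.  71.  67.  72.  76.  79.  nan   1.  -1.   1.]
 [  3.   1.  75.  77.  72.  75.  72.   8.   2.  -1.   1.]
 [  3.  -1.  72.  75.  71.  77.  73.   7.  -2.   1.  -3.]
 [ -0.  -3.  10.  59.  58.  65.  57.   9.  -2.   1.   4.]
 [  1.  -3.   3.  -2.  -4.   3.   1.   9.   1.  -5.  -3.]]
236 222 [533. 193.  75.]
245 165 [672. 171.  73.]
402 213 [ 547. -212.   49.]
375 225 [ 520. -147.   30.]
430 210 [ 551. -276.   71.]
[ 280   29   65   45 2301] [312.  51.] [977.   0.  39.]
[ 218   32   51   45 1875] [243.  54.] [967. 179.  48.]
[ 460   49  129  100 1440] [527.  99.] [ 838. -554.   34.]
[ 341  131   68   52 1807] [375. 156.] [ 694. -154.   35.]
[632 131   8  21 123] [636. 140.] [ 719. -823.   41.]
[194 153  24  23 439] [205. 164.] [681. 274.  49.]
[ 221  158   39   75 2142] [239. 194.] [601. 185.  81.]
[ 353  179  100   62 2749] [404. 213.] [ 547. -217.   49.]
[168 213  22  17 160] [178. 221.] [542. 346.  32.]
[ 606  238   34   56 1426] [626. 264.] [ 408. -757.   48.]
[217 255  22  21 168] [227. 265.] [429. 223.  33.]
[  0 381  14  19 179] [  6. 390.] [228. 574. 270.]
```

View pics/crops.png

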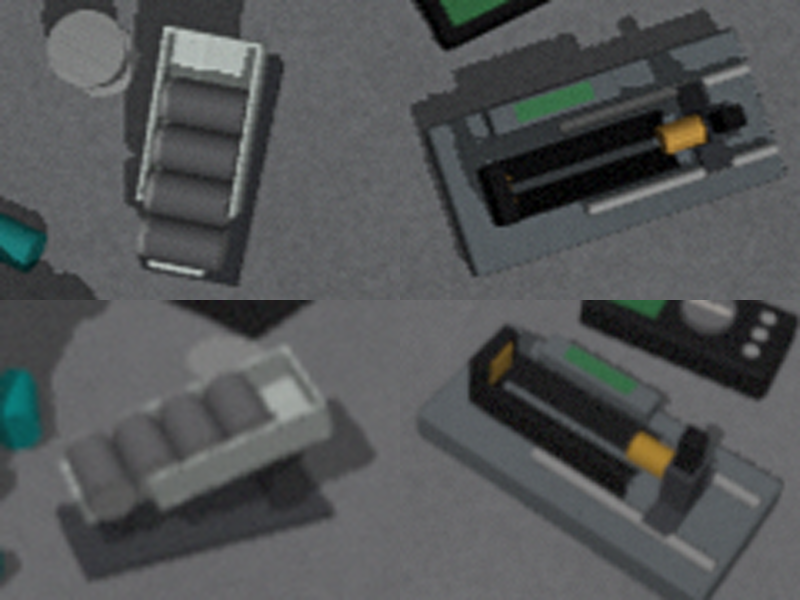

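The crops show the stop at the feeder's near (low-x) end, with the end cell at top-view pixel (236,222). The fixed contact is at the tester's left end (367,228), with the brass plunger and post on the right (425–440,208). The button end isn't clear yet. I'll compute poses and the move.

```bash
python3 - <<'E'
from h import *
P=np.load('top1.npz')['P']
def rect(u0,u1,v0,v1,z0,z1):
    Q=P[v0:v1,u0:u1].reshape(-1,3); Q=Q[(Q[:,2]>z0)&(Q[:,2]<z1)]
    (c,s,a)=cv2.minAreaRect((Q[:,:2]*1000).astype(np.float32)); return np.round(c,1),np.round(s,1),a
print('feeder',rect(216,266,152,240,.045,.12)); print('cells1',rect(216,266,208,236,.068,.085))
print('tester',rect(340,462,170,260,.02,.06)); print('tester',rect(340,462,170,260,.024,.036))
print('post',rect(340,462,170,260,.095,.12))
print('fixed',rect(340,400,200,260,.075,.09))
Rt=R.from_rotvec(r.get_obs()['orientation']).as_matrix();print(Rt.round(3))
t=r.get_obs()['tcp_pos'];print(Rt.T@(np.array([.56,.185,.27])-t))
E
```

```text
feeder (array([602.5, 207.9]), array([115.5, 174.8]), 78.54761505126953)
cells1 (array([541.1, 194.5]), array([70.3, 52.9]), 88.1613540649414)
tester (array([ 588.6, -202.5]), array([212. , 252.1]), 16.79889488220215)
tester (array([ 588.3, -201.7]), array([212. , 250.5]), 16.79889488220215)
post (array([ 560.2, -286.1]), array([15.5, 17.1]), 17.392536163330078)
fixed (array([ 512.5, -127.6]), array([45.9, 14.4]), 17.17041015625)
[[-0.933  0.359 -0.   ]
 [ 0.359  0.933 -0.002]
 [-0.    -0.002 -1.   ]]
[-0.45639313 -0.30101058 -0.05492915]
```

Call:
arm_command --plan "-.0507 -.0334 .0015 0;-.0507 -.0334 .0015 0;-.0507 -.0334 .0015 0;-.0507 -.0334 .0015 0;-.0507 -.0334 .0015 0;-.0507 -.0334 .0015 0;-.0507 -.0334 .0015 0;-.0507 -.0334 .0015 0;-.0507 -.0334 .0015 0;0 0 0 -10.7;0 0 0 0;0 0 0 0" --hand -1

```text
clock: 1.6
tcp_pos: [0.5596, 0.1869, 0.2017]
orientation: [-0.285, -3.128, -0.0]
contact_force: [-0.4, -0.7, 0.7]
grip_width: 0.0855
gripper_force: 0.0
```

```bash
python3 - <<'E'
from h import *
p,d,P=cam('wrist'); np.savez('w1.npz',p=p,P=P,**{k:r.get_obs()[k] for k in('tcp_pos','orientation')})
cv2.imwrite('pics/w1.png',p[:,:,::-1])
E
```

```text
(no output)
```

View pics/w1.png

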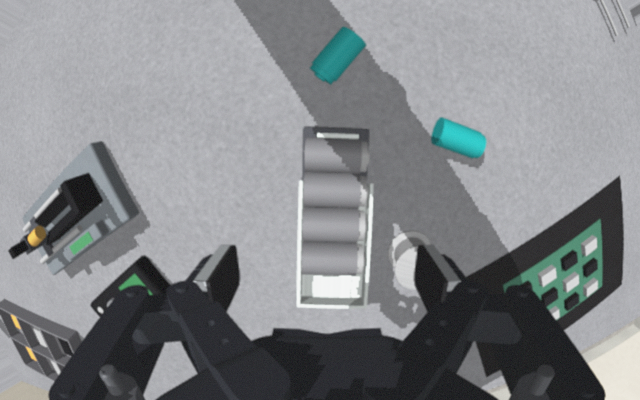

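The wrist view shows the end cell at (336,152) by the stop plate (337,134), with a brighter right (world +y) end. I'll zoom in to confirm the button side and measure.

```bash
python3 - <<'E'
from h import *
a=np.load('w1.npz');p=a['p'];P=a['P']
c=cv2.resize(np.ascontiguousarray(p[120:210,285:405,::-1]),(800,600),interpolation=cv2.INTER_CUBIC)
cv2.imwrite('pics/w1c.png',cv2.convertScaleAbs(c,alpha=1.3))
np.set_printoptions(precision=0,suppress=True,linewidth=220)
for v in (148,152,156): print(P[v,298:376:3]*1000 if v==152 else P[v,298:376:3,2]*1000)
E
```

```text
[-1.  1.  8. 75. 75. 75. 77. 75. 74. 76. 74. 75. 74. 74. 74. 75. 74. 75. 75. 74. 74. 74. 72.  9.  1. -0.]
[[531. 159.   1.]
 [531. 163.   1.]
 [531. 167.   7.]
 [524. 176.  76.]
 [525. 179.  77.]
 [525. 181.  76.]
 [526. 184.  77.]
 [526. 187.  76.]
 [527. 189.  77.]
 [527. 192.  75.]
 [528. 195.  75.]
 [528. 198.  75.]
 [529. 200.  76.]
 [529. 203.  76.]
 [530. 206.  77.]
 [530. 208.  76.]
 [530. 211.  77.]
 [531. 214.  76.]
 [532. 217.  76.]
 [532. 219.  76.]
 [532. 222.  77.]
 [533. 225.  76.]
 [534. 228.  73.]
 [534. 231.  75.]
 [546. 242.  -2.]
 [546. 246.  -0.]]
[ 0. -0.  9. 78. 77. 77. 78. 77. 76. 77. 77. 77. 77. 78. 77. 77. 77. 77. 77. 76. 76. 74. 74. 76. -1. -0.]
```

View pics/w1c.png

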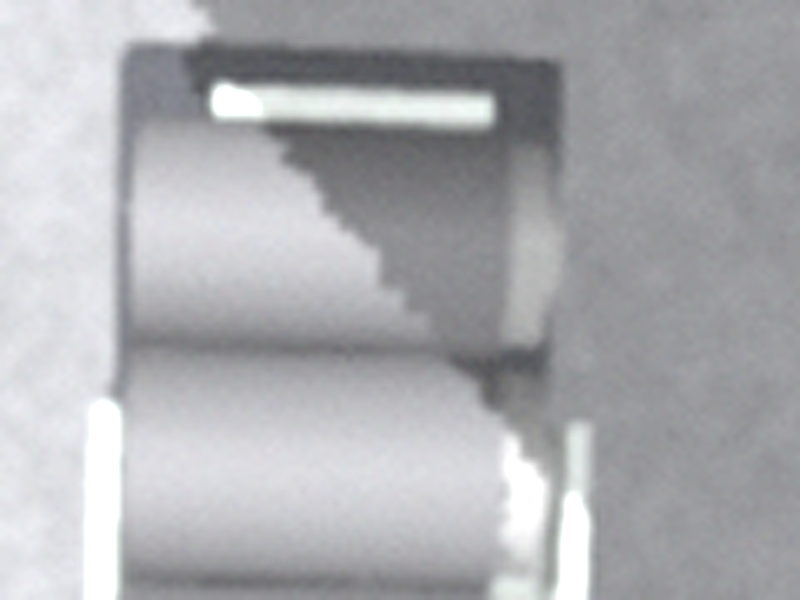

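```bash
python3 - <<'E'
from h import *
from scipy.optimize import least_squares
a=np.load('w1.npz');p=a['p'];P=a['P']
Rt=R.from_rotvec(a['orientation']).as_matrix()
def fit(v0,v1,u0=305,u1=358):
    Q=P[v0:v1,u0:u1].reshape(-1,3)*1000; Q=Q[Q[:,2]>50]
    def f(x):
        c=np.array([x[0],195+0,x[1]]);d=np.array([np.sin(x[2]),np.cos(x[2]),0])
        w=Q-c; w=w-np.outer(w@d,d); return np.linalg.norm(w,axis=1)-17
    s=least_squares(f,[530,60,.17],loss='soft_l1',f_scale=2);return s.x,np.std(s.fun)
for v in [(141,167),(143,165),(176,205),(210,240)]:
    x,e=fit(*v);print(v,x,np.degrees(x[2]),e)
x,_=fit(141,167); d=np.array([np.sin(x[2]),np.cos(x[2]),0]);c0=np.array([x[0],195,x[1]])
Q=P[143:163,290:380].reshape(-1,3)*1000;Q=Q[Q[:,2]>62];t=(Q-c0)@d
print('ends',np.sort(t)[[0,5,10,-10,-5,-1]])
# side walls: yaw
Q=P[180:310,290:312].reshape(-1,3)*1000
# subtract: long sides via minAreaRect of all wall points
W=P[125:310,290:380].reshape(-1,3)*1000;W=W[W[:,2]>50]
print(cv2.minAreaRect(W[:,:2].astype(np.float32)))
E
```

```text
(141, 167) [5.32741965e+02 5.99382995e+01 2.14794122e-01] 12.306796673666975 0.6482424160718988
(143, 165) [5.32615692e+02 5.99154402e+01 2.14171762e-01] 12.27113805106172 0.670193695443449
(176, 205) [566.45443589  67.5526193    9.63873109] 552.2586113439581 0.6241040499302039
(210, 240) [589.49059095 104.18202049  94.43472288] 5410.711060253917 3.59173066650947
ends [-22.92395726 -22.57234038 -22.41308417  37.85730318  38.40088538
  38.57551323]
((597.6919555664062, 188.66647338867188), (72.15645599365234, 173.74090576171875), 77.4096450805664)
```

The button and neck are at the right (world +y) end, and the tester's fixed contact is also on the world +y side. The cell centre is about (534.4, 202.8, 60) mm with its axis 12.4° off world y. I'll descend to the grasp.

Call:
arm_command --plan "0 0 0 2;.014 .005 .02 0;.014 .005 .02 0;0 0 .03 0;0 0 .03 0;0 0 .015 0;0 0 .012 0;0 0 .009 0;0 0 0 0;0 0 0 0;0 0 0 0" --hand -1

```text
clock: 3.02
tcp_pos: [0.5354, 0.2017, 0.0665]
orientation: [0.337, 3.123, 0.001]
contact_force: [-0.0, -0.7, -0.2]
grip_width: 0.0853
gripper_force: 0.0
```

```bash
python3 - <<'E'
from h import *
p,d,P=cam('wrist');o=r.get_obs();Rt=R.from_rotvec(o['orientation']).as_matrix()
print(o['tcp_pos'],o['contact_force'],Rt.round(3).tolist())
T=(P-o['tcp_pos'])@Rt*1000
m=(np.abs(T[...,0])<14)&(np.abs(T[...,1])>36)&(np.abs(T[...,1])<62)&(T[...,2]>-20)&(T[...,2]<30)
Q=T[m]
for s in(-1,1):
    q=Q[np.sign(Q[:,1])==s];print(s,len(q),np.percentile(q,[1,50,99],axis=0).round(1).tolist())
cv2.imwrite('pics/w2.png',p[:,:,::-1])
E
```

```text
[0.53532285 0.20175005 0.06640749] [-0.45611382  1.13155105 -0.10453544] [[-0.977, 0.213, 0.001], [0.213, 0.977, 0.0], [-0.001, 0.001, -1.0]]Traceback (most recent call last):
  File "<stdin>", line 8, in <module>
    return _quantile_unchecked(
        a, q, axis, out, overwrite_input, method, keepdims, weights)
    return _ureduce(a,
                    func=_quantile_ureduce_func,
    ...<5 lines>...
                    overwrite_input=overwrite_input,
                    method=method)
    r = func(a, **kwargs)
    result = _quantile(arr,
                       quantiles=q,
    ...<2 lines>...
                       out=out,
                       weights=wgt)
    slices_having_nans = np.isnan(arr[-1, ...])
                                  ~~~^^^^^^^^^
IndexError: index -1 is out of bounds for axis 0 with size 0
```

```bash
python3 - <<'E'
from h import *
p,d,P=cam('wrist');o=r.get_obs();Rt=R.from_rotvec(o['orientation']).as_matrix()
T=(P-o['tcp_pos'])@Rt*1000
np.save('T2.npy',T);cv2.imwrite('pics/w2.png',p[:,:,::-1])
np.set_printoptions(precision=0,suppress=True,linewidth=220)
print(T[200:330:10,180:460:20,1]);print(T[200:330:10,180:460:20,2])
E
```

```text
[[-119. -101.  -83.  -67.  -50.  -33.   nan   -3.    8.   19.   42.   57.   74.   91.]
 [-121. -102.  -84.  -67.  -51.  -25.  -14.   -3.    8.   19.   42.   58.   75.   92.]
 [-122. -102.  -85.  -68.  -51.  -24.  -13.   -3.    8.   18.   43.   59.   76.   92.]
 [-124. -104.  -86.  -68.  -52.  -24.  -13.   -3.    8.   18.   30.   59.   76.   93.]
 [-125. -105.  -87.  -69.  -53.  -24.  -13.   -3.    8.   18.   31.   60.   77.   95.]
 [-127. -107.  -47.  -71.  -53.  -24.  -13.   -3.    8.   18.   44.   61.   43.   96.]
 [-128.  -56.  -43.  -71.  -54.  -25.  -14.   -3.    8.   19.   45.   62.   43.   48.]
 [-131.  -52.  -42.  -73.  -55.  -25.  -14.   -3.    8.   20.   35.   63.   43.   45.]
 [-134.  -46.  -42.  -74.  -56.  -25.  -14.   -3.    8.   19.   33.   64.   43.   43.]
 [ -49.  -43.  -42.  -75.   nan  -25.  -14.   -3.    8.   19.   33.   65.   43.   43.]
 [ -48.  -41.  -42.  -77.  -58.  -25.  -14.   -3.    8.   19.   33.   66.   85.   43.]
 [ -45.  -35.  -29.  -78.  -59.  -25.  -14.   -3.    8.   19.   33.   68.   87.   33.]
 [ -43.  -33.  -28.  -80.  -60.  -27.  -15.   -3.    9. 
[... 281 characters left out ...]
.  -9.  -8.  -8.  -8.   0.  65.  67.  65.]
 [ 66.  66.  67.  66.  67. -10. -11. -10. -11. -10.  -0.  67.  66.  67.]
 [ 67.  67. -38.  67.  67. -11. -11. -11. -11. -10.  67.  67. -35.  65.]
 [ 66. -41. -49.  67.  67.  -7.  -7.  -9.  -7.  -7.  66.  67. -36. -49.]
 [ 66. -51. -55.  66.  67.  -6.  -6.  -7.  -7.  -5.  15.  68. -39. -57.]
 [ 68. -66. -56.  67.  68. -12. -12. -12. -11. -12.   1.  67. -40. -63.]
 [-77. -74. -58.  66.  nan -16. -15. -15. -15. -16.  -0.  67. -43. -64.]
 [-80. -80. -60.  67.  67. -18. -19. -18. -18. -18.  -5.  67.  67. -66.]
 [-86. -92. -91.  67.  66. -19. -18. -17. -17. -17.  -7.  69.  66. -90.]
 [-91. -97. -96.  66.  66. -11. -10. -11. -12. -11. -10.  68. -95. -96.]]
```

View pics/w2.png

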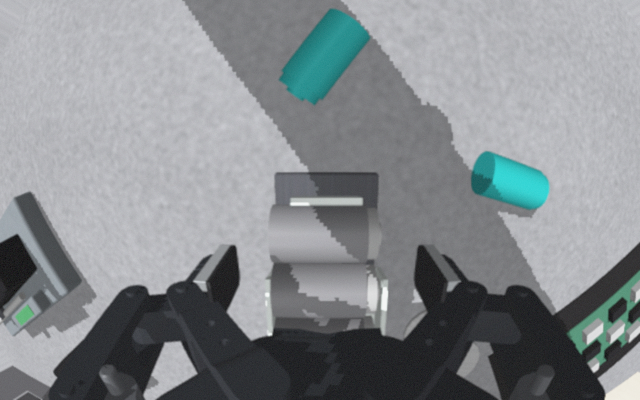

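The picture shows the cell centred between the pads, which are at (228,270) and (430,275), and the stop at (327,201). I'll check the finger geometry in tool coordinates, since the tips look higher than I expected.

```bash
python3 - <<'E'
import numpy as np
T=np.load('T2.npy');np.set_printoptions(precision=0,suppress=True,linewidth=220)
for v in (246,252,260,270,280,290,300): print(v,[tuple(int(x) if x==x else None for x in T[v,u]) for u in range(410,450,5)])
m=(T[...,2]<20)&(np.abs(T[...,1])>36)&(np.abs(T[...,1])<60)
q=T[m];print(len(q),np.percentile(q[:,2],[50,90,95,98,99,100]))
v,u=np.nonzero(m&(T[...,2]>-45));print(np.c_[u,v,T[v,u]][::25].round(0))
E
```

```text
246 [(-35, 69, 66), (-35, 73, 66), (11, 43, -34), (10, 45, -34), (10, 48, -33), (11, 49, -36), (-36, 96, 67), (-36, 100, 65)]
252 [(-40, 69, 66), (-40, 73, 66), (9, 42, -36), (11, 43, -40), (11, 45, -41), (11, 47, -42), (-41, 96, 65), (-41, 100, 65)]
260 [(-48, 70, 66), (1, 43, -29), (4, 43, -35), (8, 42, -44), (11, 43, -49), (11, 45, -48), (11, 47, -48), (11, 49, -49)]
270 [(-58, 71, 66), (-3, 43, -30), (1, 43, -38), (4, 43, -44), (7, 43, -50), (10, 43, -56), (11, 45, -57), (11, 46, -57)]
280 [(-67, 72, 66), (-6, 43, -33), (-3, 43, -39), (0, 43, -46), (3, 43, -51), (7, 43, -58), (10, 42, -63), (11, 44, -65)]
290 [(-78, 74, 66), (-78, 78, 66), (-6, 42, -43), (-4, 43, -47), (0, 43, -54), (3, 42, -60), (6, 43, -64), (8, 44, -67)]
300 [(-89, 75, 66), (-90, 80, 67), (-90, 85, 66), (-7, 43, -50), (-4, 43, -54), (0, 43, -61), (3, 43, -66), (12, 39, -79)]
15150 [-83. -46. -39. -34. -32.  16.]
[[220. 244.  12. -48. -33.]
 [228. 245.  11. -45. -33.]
 [220. 246.  11. -48. -35.]
 [427. 246.  12.  46. -36.]
 [234. 247.  10. -42. -33.]
 [222. 248.  11. -46. -37.]
 [428. 248.  11.  46. -37.]
 [234
[... 695 characters left out ...]
 [233. 264.   3. -42. -36.]
 [233. 265.   3. -42. -37.]
 [235. 266.   1. -42. -35.]
 [237. 267.  -1. -42. -32.]
 [416. 268.  -1.  43. -32.]
 [419. 269.   1.  43. -38.]
 [422. 270.   2.  44. -40.]
 [228. 272.   3. -42. -44.]
 [231. 273.   1. -42. -42.]
 [233. 274.  -1. -42. -38.]
 [233. 275.  -1. -42. -39.]
 [233. 276.  -2. -42. -39.]
 [233. 277.  -2. -42. -39.]
 [235. 278.  -4. -42. -38.]
 [415. 279.  -8.  44. -32.]
 [420. 280.  -4.  43. -40.]
 [232. 282.  -4. -42. -42.]
 [237. 283.  -8. -42. -35.]
 [416. 284.  -8.  43. -36.]
 [232. 286.  -6. -42. -42.]
 [418. 287.  -8.  43. -39.]
 [234. 289.  -7. -41. -42.]
 [233. 291.  -8. -42. -42.]
 [421. 293.  -8.  43. -45.]
 [386. 314. -44.  36. -11.]]
```

```bash
python3 - <<'E'
from h import *
p,d,P=cam('side');o=r.get_obs();Rt=R.from_rotvec(o['orientation']).as_matrix()
T=(P-o['tcp_pos'])@Rt*1000
cv2.imwrite('pics/s2.png',cv2.resize(np.ascontiguousarray(p[40:220,170:410,::-1]),(800,600),interpolation=cv2.INTER_CUBIC))
m=(np.abs(T[...,0])<13)&(np.abs(T[...,1])>38)&(np.abs(T[...,1])<62)&(T[...,2]<40)&(T[...,2]>-90)
q=T[m];print(len(q))
for s in(-1,1):
    k=q[np.sign(q[:,1])==s];
    if len(k):print(s,len(k),k[np.argsort(-k[:,2])][:8].round(0).tolist())
E
```

```text
128
-1 86 [[1.0, -50.0, -28.0], [-7.0, -51.0, -30.0], [-5.0, -50.0, -30.0], [5.0, -53.0, -31.0], [10.0, -51.0, -31.0], [7.0, -52.0, -32.0], [9.0, -49.0, -33.0], [12.0, -51.0, -36.0]]
1 42 [[2.0, 41.0, -30.0], [5.0, 41.0, -30.0], [11.0, 43.0, -31.0], [5.0, 43.0, -33.0], [2.0, 41.0, -33.0], [9.0, 39.0, -33.0], [7.0, 43.0, -33.0], [12.0, 48.0, -35.0]]
```

View pics/s2.png

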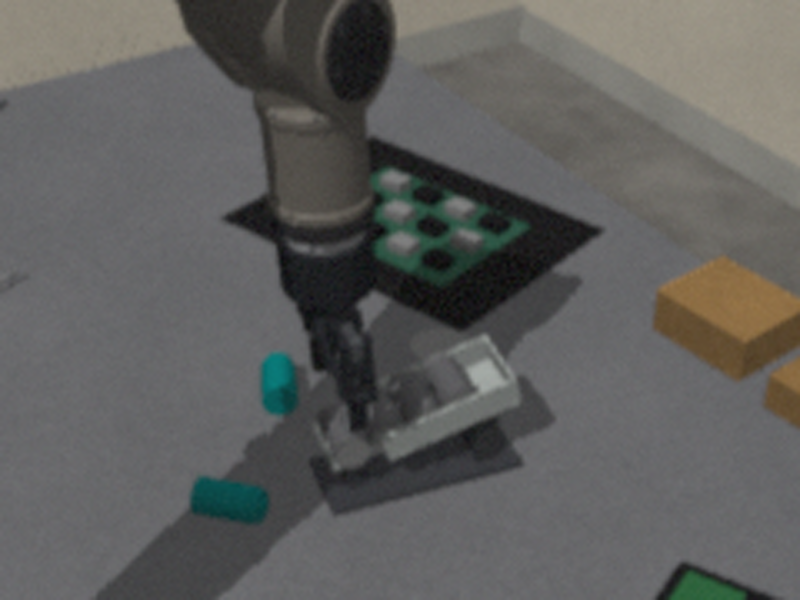

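Both cameras show the open fingertips about 30 mm behind the reported TCP, not 14 mm ahead, so I'll trust the images. Next I'll lower, pre-close partway without touching, and measure the tips.

Call:
arm_command --plan ".0005 .001 .012 0;0 0 .012 0;0 0 .008 0;0 0 0 0;0 0 0 0"

```text
clock: 3.8
tcp_pos: [0.5349, 0.2027, 0.0339]
orientation: [0.337, 3.123, 0.0]
contact_force: [0.3, -0.2, -0.0]
grip_width: 0.0854
gripper_force: 0.0
```

Call:
arm_command --plan "0 0 0 0;0 0 0 0;0 0 0 0;0 0 0 0" --hand -0.62 --grip_force 30

```text
clock: 4.3
tcp_pos: [0.5347, 0.2027, 0.034]
orientation: [0.337, 3.123, 0.0]
contact_force: [0.5, 0.3, -0.1]
grip_width: 0.0692
gripper_force: 0.0
```

```bash
cat > tips.py <<'E'
from h import *
p,d,P=cam('wrist');o=r.get_obs();Rt=R.from_rotvec(o['orientation']).as_matrix()
T=(P-o['tcp_pos'])@Rt*1000; w=o['grip_width']*500
print(o['tcp_pos'].round(4),o['grip_width'],o['gripper_force'],o['contact_force'].round(1))
for s in(-1,1):
    y=s*T[...,1]; q=T[(np.abs(T[...,0])<12)&(y>w-4)&(y<w+8)&(T[...,2]<10)&(T[...,2]>-60)]
    k=q[np.argsort(-q[:,2])]; print(s,len(k),np.median(s*k[:,1]) if len(k) else 0,k[:40:5].round(0).tolist())
m=(np.abs(T[...,0])<25)&(np.abs(T[...,1])<28)&(T[...,2]>-60)
c=T[m];c=c[np.argsort(c[:,2])][:300];print('top surf',np.percentile(c,[2,50,98],axis=0).round(0).tolist())
np.save('T3.npy',T); cv2.imwrite('pics/w3.png',p[:,:,::-1])
E
python3 tips.py
```

```text
[0.5347 0.2027 0.034 ] 0.06932813874222943 0.0 [ 0.5 -0.5 -0.6]
-1 1371 34.127596157922945 [[10.0, -37.0, -26.0], [11.0, -35.0, -27.0], [11.0, -36.0, -27.0], [11.0, -40.0, -28.0], [11.0, -39.0, -28.0], [12.0, -35.0, -28.0], [11.0, -36.0, -28.0], [11.0, -34.0, -29.0]]
1 1466 35.41312177220995 [[4.0, 35.0, -22.0], [-7.0, 35.0, -24.0], [-5.0, 35.0, -24.0], [2.0, 35.0, -24.0], [-8.0, 35.0, -25.0], [6.0, 36.0, -25.0], [8.0, 35.0, -25.0], [-2.0, 35.0, -25.0]]
top surf [[-25.0, -27.0, -49.0], [-23.0, -2.0, -48.0], [-21.0, 20.0, -48.0]]
```

Call:
arm_command --plan "0 0 .006 0;0 0 0 0;0 0 0 0"

```text
clock: 4.72
tcp_pos: [0.5346, 0.2027, 0.0277]
orientation: [-0.337, -3.123, 0.0]
contact_force: [-0.7, -0.7, -0.3]
grip_width: 0.0691
gripper_force: 0.0
```

Call:
arm_command --plan "0 0 0 0;0 0 0 0;0 0 0 0;0 0 0 0;0 0 0 0;0 0 0 0" --hand 1 --grip_force 40

```text
clock: 5.48
tcp_pos: [0.5347, 0.2026, 0.0281]
orientation: [-0.337, -3.123, -0.0]
contact_force: [-2.3, -0.7, 5.3]
grip_width: 0.0603
gripper_force: 43.7
```

```bash
python3 tips.py
```

```text
[0.5347 0.2026 0.0281] 0.06071167461979189 43.651238679885864 [-2.1 -1.3  6.5]
-1 1267 29.932759047652567 [[10.0, -33.0, -25.0], [11.0, -35.0, -26.0], [11.0, -34.0, -27.0], [12.0, -33.0, -28.0], [11.0, -35.0, -29.0], [11.0, -34.0, -29.0], [11.0, -34.0, -30.0], [11.0, -36.0, -31.0]]
1 1507 31.10754403339002 [[11.0, 37.0, -25.0], [11.0, 35.0, -26.0], [11.0, 33.0, -26.0], [11.0, 31.0, -27.0], [11.0, 36.0, -28.0], [12.0, 36.0, -28.0], [11.0, 33.0, -28.0], [11.0, 37.0, -28.0]]
top surf [[-24.0, -27.0, -53.0], [-21.0, -2.0, -52.0], [-19.0, 27.0, -51.0]]
```

Call:
arm_command --plan "0 0 -.004 0;0 0 -.008 0;0 0 -.015 0;0 0 -.025 0;0 0 -.035 0;0 0 -.035 0;0 0 0 0"

```text
clock: 6.4
tcp_pos: [0.5372, 0.2036, 0.1539]
orientation: [0.337, 3.117, 0.006]
contact_force: [-0.6, 0.5, -1.6]
grip_width: 0.0604
gripper_force: 44.2
```

```bash
python3 tips.py; python3 - <<'E'
from h import *
p,d,P=cam('top');cv2.imwrite('pics/x.png',p[:,:,::-1])
E
```

```text
[0.5358 0.2031 0.1519] 0.060841474048905775 44.22763466835022 [ 0.8 -0.7 -1.9]
-1 1065 29.22658481436409 [[10.0, -34.0, -28.0], [11.0, -33.0, -29.0], [10.0, -36.0, -29.0], [11.0, -34.0, -30.0], [10.0, -35.0, -30.0], [11.0, -35.0, -31.0], [10.0, -32.0, -32.0], [10.0, -32.0, -32.0]]
1 1447 31.651705656854162 [[10.0, 33.0, -28.0], [10.0, 38.0, -28.0], [10.0, 35.0, -29.0], [10.0, 33.0, -29.0], [10.0, 33.0, -29.0], [9.0, 32.0, -30.0], [10.0, 37.0, -30.0], [11.0, 36.0, -30.0]]
top surf [[-4.0, -27.0, -52.0], [-0.0, -2.0, -51.0], [4.0, 23.0, -51.0]]
```

View pics/w3.png

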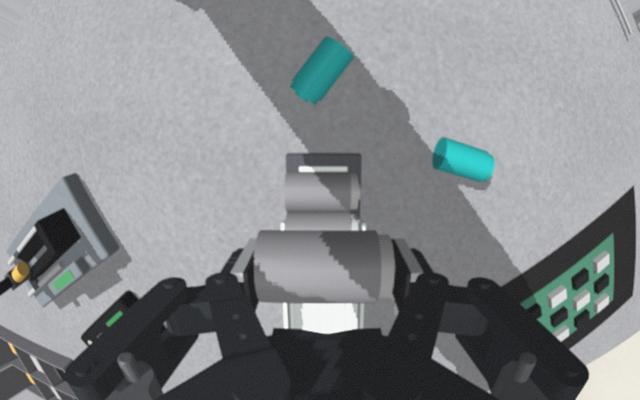

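The cell is held level between the pads at (318,265), and the next cell has rolled to the stop at (322,190). Now over to the tester.

Call:
arm_command --plan "-.01 -.023 0 0;-.02 -.046 0 0;-.02 -.046 0 0;-.02 -.046 0 0;-.02 -.046 0 0;-.02 -.046 0 0;-.02 -.046 0 0;-.02 -.046 0 0;-.01 -.023 0 0;0 0 0 -10;0 0 0 -10;0 0 0 -9.3;0 0 0 0;0 0 0 0;0 0 0 0"

```text
clock: 8.38
tcp_pos: [0.6124, -0.1908, 0.1495]
orientation: [0.461, -3.107, -0.0]
contact_force: [0.4, -0.8, -2.4]
grip_width: 0.0602
gripper_force: 44.2
```

```bash
python3 - <<'E'
from h import *
p,d,P=cam('wrist');o=r.get_obs()
np.savez('w4.npz',p=p,P=P,t=o['tcp_pos'],o=o['orientation'])
cv2.imwrite('pics/w4.png',p[:,:,::-1]);print(o['tcp_pos'],o['orientation'],o['grip_width'])
E
```

```text
[ 0.61244807 -0.19086157  0.14969747] [ 4.62062374e-01 -3.10705532e+00  1.10813493e-05] 0.06057116842693414
```

View pics/w4.png

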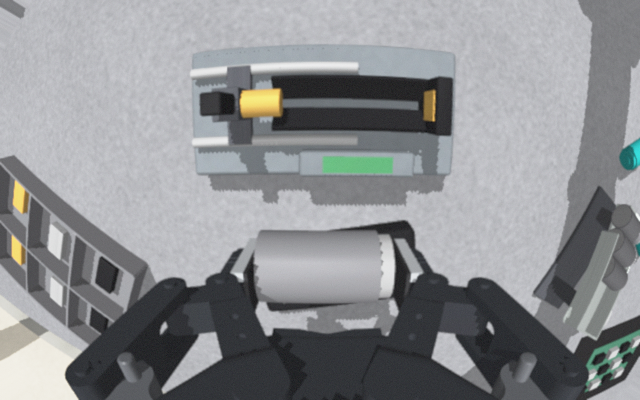

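The wrist view shows the tester with its post at (215,103), plunger end (283,102), fixed contact (430,105) and groove along row ~103. The held cell's button end (390,268) is on the fixed-contact side. I'll measure it.

```bash
python3 - <<'E'
from h import *
a=np.load('w4.npz');P=a['P'];p=a['p'].astype(int);t=a['t'];Rt=R.from_rotvec(a['o']).as_matrix()
T=(P-t)@Rt*1000; z=P[...,2]*1000
reg=np.zeros(z.shape,bool);reg[40:180,185:460]=True
def ext(n,m):
    q=T[m&reg]; print(n,len(q),np.percentile(q,[2,50,98],axis=0).round(1).tolist()); return q
q=ext('fixedtop',(z>79)&(z<85)); print(cv2.minAreaRect(q[:,:2].astype(np.float32)))
q=ext('post',(z>107)); print(cv2.minAreaRect(q[:,:2].astype(np.float32)))
q=ext('base',(z>25)&(z<35)); print(cv2.minAreaRect(q[:,:2].astype(np.float32)))
br=(p[...,0]>150)&(p[...,2]<110)&(p[...,0]-p[...,2]>70)
lp=np.zeros_like(reg);lp[:,235:290]=True
q=ext('plunger',br&lp&(z>66));
lp=np.zeros_like(reg);lp[:,415:445]=True
q=ext('contactbrass',br&lp)
blk=(p.max(-1)<60)&(z>50)&(z<66); 
lp=np.zeros_like(reg);lp[:,290:415]=True
q=ext('groovewall',blk&lp)
print(cv2.minAreaRect(q[:,:2].astype(np.float32)))
for v in range(70,140,4): print(v,np.nanmedian(T[v,300:400],0).round(0),end=' ')
# held cell
q=T[(np.abs(T[...,0])<8)&(np.abs(T[...,1])<34)&(T[...,2]<-44)&(T[...,2]>-60)];print('\ncell',np.percentile(q,[.5,50,99.5],axis=0).round(1).tolist())
for v in (245,265,285): print([tuple(T[v,u].round(0)) for u in (236,244,250,254,258,376,382,388,394,398,404)])
print(Rt.round(4).tolist())
E
```

```text
fixedtop 1391 [[55.8, -83.3, 66.2], [76.4, 86.5, 68.2], [98.7, 96.2, 70.6]]
((79.24424743652344, 5.0764007568359375), (46.212764739990234, 183.9949493408203), 1.233111023902893)
post 563 [[69.8, -82.9, 36.7], [77.5, -74.6, 38.1], [85.5, -67.7, 41.7]]
((77.63861083984375, -75.71475982666016), (16.731582641601562, 16.484163284301758), 89.55489349365234)
base 15017 [[15.0, -122.7, 118.2], [75.9, -6.7, 119.8], [130.9, 117.5, 121.8]]
((72.40740203857422, -2.3440093994140625), (249.07537841796875, 120.05680084228516), 89.81182098388672)
plunger 498 [[67.6, -64.6, 73.2], [72.4, -49.3, 76.4], [87.8, -35.1, 81.8]]
contactbrass 88 [[nan, nan, nan], [nan, nan, nan], [nan, nan, nan]]
groovewall 4027 [[55.8, -26.8, 88.7], [68.8, 21.1, 93.3], [98.4, 71.2, 99.5]]
((77.2869873046875, 22.937292098999023), (43.87493133544922, 104.015625), 0.4189227819442749)
70 [106.  20. 111.] 74 [104.  21. 120.] 78 [97. 19. 89.] 82 [94. 19. 92.] 86 [91. 19. 95.] 90 [88. 20. 98.] 94 [ 85.  20. 101.] 98 [ 82.  20. 104.] 102 [ 79.  21. 120.] 106 [ 75.  22. 120.] 110 [ 71.  20. 103.] 114 [68. 20. 99.] 118 [65. 20. 96.] 
[... 1432 characters left out ...]
float64(12.0), np.float64(-30.0), np.float64(-69.0)), (np.float64(5.0), np.float64(-31.0), np.float64(-58.0)), (np.float64(4.0), np.float64(-30.0), np.float64(-55.0)), (np.float64(1.0), np.float64(-29.0), np.float64(-50.0)), (np.float64(-1.0), np.float64(-28.0), np.float64(-48.0)), (np.float64(-0.0), np.float64(21.0), np.float64(-48.0)), (np.float64(-2.0), np.float64(25.0), np.float64(-45.0)), (np.float64(-2.0), np.float64(27.0), np.float64(-46.0)), (np.float64(-5.0), np.float64(31.0), np.float64(-40.0)), (np.float64(-1.0), np.float64(31.0), np.float64(-48.0)), (np.float64(5.0), np.float64(31.0), np.float64(-57.0))]
[[-0.9567, -0.291, -0.0004], [-0.291, 0.9567, -0.0001], [0.0004, 0.0, -1.0]]
```

Cell axis is at tool (x 1, y 0.5, z −31.5) mm; the tester groove is at tool x 77.4 with its origin at y 22.7. The slider is at about 8.6 mm. Moving over and partly down.

Call:
arm_command --plan ".026 .008 0 0;.026 .008 0 0;.0244 .0074 0 0;0 0 .03 0;0 0 .03 0;0 0 .02 0;0 0 .01 0;0 0 0 0;0 0 0 0;0 0 0 0"

```text
clock: 9.68
tcp_pos: [0.5333, -0.1911, 0.0608]
orientation: [-0.463, 3.106, -0.001]
contact_force: [-0.3, 0.4, -0.7]
grip_width: 0.0606
gripper_force: 44.2
```

```bash
python3 - <<'E'
from h import *
a=np.load('w4.npz');Rt=R.from_rotvec(a['o']).as_matrix()
o=r.get_obs();print('moved in tool axes',(Rt.T@(o['tcp_pos']-a['t'])*1000).round(1),o['contact_force'].round(1),o['orientation'])
from scipy.optimize import least_squares
p,d,P=cam('wrist');T=(P-o['tcp_pos'])@R.from_rotvec(o['orientation']).as_matrix()*1000
m=np.zeros(T.shape[:2],bool);m[238:296,270:372]=1
Q=T[m&(T[...,2]<-34)&(T[...,2]>-55)]
f=lambda x:np.hypot(Q[:,0]-x[0]-x[2]*Q[:,1],Q[:,2]-x[1]-x[3]*Q[:,1])-17
s=least_squares(f,[0,-31,0,0],loss='soft_l1',f_scale=1);print(len(Q),s.x.round(3),np.std(s.fun))
z=P[...,2]*1000
q=T[(z>79)&(z<85)&(T[...,1]>45)&(T[...,1]<85)&(abs(T[...,0])<40)];print('fixedblk',len(q),np.percentile(q,[2,50,98],axis=0).round(1).tolist() if len(q) else 0)
q=T[(z>106)&(z<116)&(T[...,1]<-85)&(T[...,1]>-125)&(abs(T[...,0])<30)];print('post',len(q),np.percentile(q,[2,50,98],axis=0).round(1).tolist() if len(q) else 0)
E
```

```text
moved in tool axes [75.8 22.8 89. ] [-0.3  0.4 -0.7] [-4.63430099e-01  3.10571972e+00 -8.70463678e-04]
5887 [-7.5000e-02 -3.1712e+01  1.0000e-03 -1.0000e-03] 0.566219569113311
fixedblk 1787 [[-17.6, 60.3, -22.5], [5.9, 66.7, -21.2], [24.0, 73.5, -18.8]]
post 944 [[-5.1, -105.8, -52.1], [3.6, -96.0, -50.5], [10.1, -90.2, -45.5]]
```

Call:
arm_command --plan ".0021 .0007 .006 0;0 0 .008 0;0 0 .007 0;0 0 .004 0;0 0 .001 0;0 0 0 0;0 0 0 0"

```text
clock: 10.6
tcp_pos: [0.5307, -0.1909, 0.0341]
orientation: [-0.464, 3.107, -0.0]
contact_force: [1.1, -0.2, -1.4]
grip_width: 0.0609
gripper_force: 44.2
```

Call:
arm_command --plan "0 0 .0005 0;0 0 .0005 0;0 0 0 0;0 0 0 0"

```text
clock: 11.1
tcp_pos: [0.5313, -0.1909, 0.0334]
orientation: [-0.464, 3.106, -0.001]
contact_force: [2.3, 1.0, 5.0]
grip_width: 0.0609
gripper_force: 45.0
```

Call:
arm_command --plan "0 0 .0005 0;0 0 .0005 0;0 0 0 0;0 0 0 0"

```text
clock: 11.6
tcp_pos: [0.5316, -0.1908, 0.0331]
orientation: [-0.464, 3.105, -0.001]
contact_force: [1.4, 1.3, 11.9]
grip_width: 0.0605
gripper_force: 45.6
```

```bash
python3 - <<'E'
from h import *
from scipy.optimize import least_squares
p,d,P=cam('wrist');o=r.get_obs();T=(P-o['tcp_pos'])@R.from_rotvec(o['orientation']).as_matrix()*1000
m=np.zeros(T.shape[:2],bool);m[238:296,270:372]=1
Q=T[m&(T[...,2]<-34)&(T[...,2]>-55)]
f=lambda x:np.hypot(Q[:,0]-x[0]-x[2]*Q[:,1],Q[:,2]-x[1]-x[3]*Q[:,1])-17
s=least_squares(f,[0,-31,0,0],loss='soft_l1',f_scale=1);print(s.x.round(3),'axis z',o['tcp_pos'][2]*1000-s.x[1]);print(o['contact_force'])
print('tip check');exec(open('tips.py').read())
E
```

```text
[-9.7000e-02 -3.1727e+01 -0.0000e+00 -1.0000e-03] axis z 64.83333333734387
[ 1.38542711  2.49067246 12.38867972]
tip check
[ 0.5316 -0.1908  0.0331] 0.06067056114332247 45.64228177070618 [ 0.9  2.4 11.5]
-1 1342 29.879237326938153 [[6.0, -36.0, -14.0], [7.0, -37.0, -15.0], [8.0, -38.0, -16.0], [8.0, -37.0, -16.0], [9.0, -37.0, -17.0], [9.0, -35.0, -17.0], [10.0, -37.0, -18.0], [10.0, -38.0, -18.0]]
1 1644 31.246617976929016 [[6.0, 36.0, -14.0], [7.0, 34.0, -15.0], [8.0, 34.0, -16.0], [8.0, 34.0, -16.0], [9.0, 37.0, -16.0], [9.0, 34.0, -17.0], [9.0, 32.0, -18.0], [9.0, 38.0, -18.0]]
top surf [[-3.0, -26.0, -50.0], [1.0, 0.0, -49.0], [5.0, 22.0, -49.0]]
```

The cell is seated (axis 64.8 mm, 12 N downward). Releasing partway, then rising.

Call:
arm_command --plan "0 0 0 0;0 0 0 0;0 0 0 0;0 0 0 0;0 0 0 0" --hand -0.7

```text
clock: 12.32
tcp_pos: [0.5303, -0.1908, 0.0318]
orientation: [0.464, -3.107, -0.0]
contact_force: [0.5, -1.2, -0.6]
grip_width: 0.0728
gripper_force: 0.0
```

Call:
arm_command --plan "0 0 -.005 0;0 0 -.015 0;0 0 -.03 0;0 0 -.04 0;0 0 -.04 0;0 0 0 0;0 0 0 0"

```text
clock: 13.2
tcp_pos: [0.5302, -0.1907, 0.1623]
orientation: [-0.464, 3.107, -0.0]
contact_force: [0.1, 0.1, -0.6]
grip_width: 0.0724
gripper_force: 0.0
```

```bash
python3 - <<'E'
from h import *
from scipy.optimize import least_squares
p,d,P=cam('wrist');o=r.get_obs();Rt=R.from_rotvec(o['orientation']).as_matrix();T=(P-o['tcp_pos'])@Rt*1000
z=P[...,2]*1000
cv2.imwrite('pics/w5.png',p[:,:,::-1])
print(o['tcp_pos'],Rt.round(3).tolist())
g=(abs(T[...,0])<12)&(abs(T[...,1])<50)&(z>74)&(z<90)
q=T[g];print('cell top y',np.percentile(q,[1,50,99],axis=0).round(1).tolist(),np.percentile(q[:,2],2),'zmax',np.percentile(z[g],[50,99]))
q=T[(z>104)&(z<120)&(T[...,1]<-80)&(T[...,1]>-130)&(abs(T[...,0])<40)];print('post',len(q),cv2.minAreaRect(q[:,:2].astype(np.float32)),np.median(q,0))
E
```

```text
[ 0.52979694 -0.1906067   0.1615084 ] [[-0.956, -0.292, -0.001], [-0.292, 0.956, 0.0], [0.001, 0.001, -1.0]]
cell top y [[-11.4, -29.7, 78.6], [1.4, -1.5, 81.1], [11.7, 27.8, 86.6]] 78.79577482890407 zmax [80.38648674 82.9060725 ]
post 447 ((-0.5308370590209961, -99.55152130126953), (15.679057121276855, 16.71280288696289), 0.6219303607940674) [  0.29064645 -97.98347451  50.07934065]
```

View pics/w5.png

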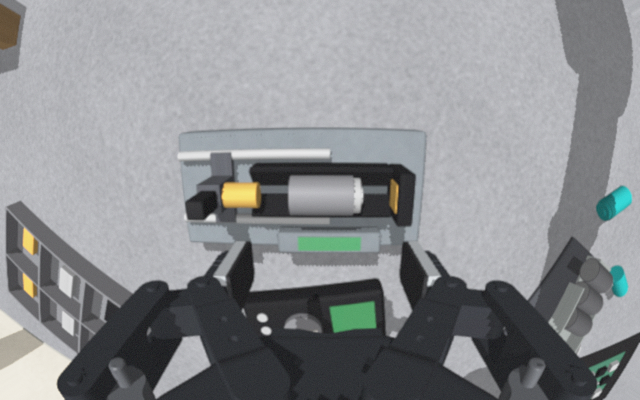

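The cell lies in the groove at (325,195) with its neck and button (358,195) facing the fixed contact (395,193). The post is at (205,200) and the plunger (240,195). I'll grip the post along the tester's y; the fingertips stay above every other part there.

Call:
arm_command --plan "0 -.033 0 0;0 -.033 0 0;0 -.0335 0 0;0 0 .03 0;0 0 .03 0;0 0 .02 0;0 0 .0085 0;0 0 0 0;0 0 0 0"

```text
clock: 14.38
tcp_pos: [0.5602, -0.2863, 0.0744]
orientation: [-0.464, 3.106, -0.001]
contact_force: [0.2, -0.2, 0.1]
grip_width: 0.0726
gripper_force: 0.0
```

Call:
arm_command --plan "0 0 0 0;0 0 0 0;0 0 0 0;0 0 0 0;0 0 0 0;0 0 0 0;0 0 0 0;0 0 0 0" --hand 1 --grip_force 30

```text
clock: 15.38
tcp_pos: [0.5597, -0.2862, 0.0738]
orientation: [-0.464, 3.107, -0.001]
contact_force: [-1.3, -0.3, 4.0]
grip_width: 0.0154
gripper_force: 34.0
```

```bash
python3 tips.py
```

```text
[ 0.5597 -0.2862  0.0738] 0.015593386630997012 34.01537239551544 [-0.7 -0.1  5.9]
-1 1528 7.878065433833111 [[12.0, -7.0, 6.0], [12.0, -4.0, -2.0], [6.0, -9.0, -5.0], [12.0, -10.0, -5.0], [11.0, -9.0, -5.0], [7.0, -10.0, -5.0], [7.0, -9.0, -6.0], [11.0, -10.0, -6.0]]
1 1776 8.987428645830096 [[11.0, 15.0, 9.0], [10.0, 15.0, 8.0], [10.0, 16.0, 6.0], [10.0, 15.0, 6.0], [10.0, 14.0, 5.0], [10.0, 13.0, 5.0], [10.0, 14.0, 4.0], [9.0, 14.0, 4.0]]
top surf [[-6.0, -27.0, -60.0], [12.0, -8.0, -59.0], [14.0, 27.0, -57.0]]
```

Call:
arm_command --plan "0 .002 0 0;0 .004 0 0;0 .004 0 0;0 .004 0 0;0 .004 0 0;0 .004 0 0;0 .004 0 0;0 .004 0 0;0 .004 0 0;0 .004 0 0;0 .004 0 0;0 .004 0 0;0 .003 0 0;0 .002 0 0;0 .001 0 0;0 .001 0 0;0 0 0 0;0 0 0 0"

```text
clock: 17.68
tcp_pos: [0.5444, -0.2354, 0.0738]
orientation: [-0.464, 3.106, -0.001]
contact_force: [1.4, -4.2, 5.8]
grip_width: 0.015
gripper_force: 34.1
```

Call:
arm_command --plan "0 .0005 0 0;0 .0005 0 0;0 0 0 0;0 0 0 0"

```text
clock: 18.18
tcp_pos: [0.5441, -0.2345, 0.0738]
orientation: [-0.464, 3.106, -0.001]
contact_force: [1.1, -4.4, 6.6]
grip_width: 0.0154
gripper_force: 34.1
```

Call:
arm_command --plan "0 .0005 0 0;0 .0005 0 0;0 0 0 0;0 0 0 0"

```text
clock: 18.68
tcp_pos: [0.5439, -0.2337, 0.0738]
orientation: [-0.464, 3.106, -0.001]
contact_force: [1.7, -3.6, 6.0]
grip_width: 0.0155
gripper_force: 34.1
```

Call:
arm_command --plan "0 .0005 0 0;0 .0005 0 0;0 0 0 0;0 0 0 0"

```text
clock: 19.18
tcp_pos: [0.5439, -0.2337, 0.0738]
orientation: [-0.463, 3.106, -0.003]
contact_force: [2.8, -6.7, 2.8]
grip_width: 0.0153
gripper_force: 33.8
```

Motion stalled and the force is rising, so contact has begun. A little more to make sure.

Call:
arm_command --plan "0 .0005 0 0;0 .0005 0 0;0 0 0 0;0 0 0 0"

```text
clock: 19.68
tcp_pos: [0.5439, -0.2336, 0.0738]
orientation: [-0.462, 3.105, -0.005]
contact_force: [4.6, -8.8, 1.8]
grip_width: 0.0152
gripper_force: 33.6
```

Call:
arm_command --plan "0 .0005 0 0;0 .0005 0 0;0 0 0 0;0 0 0 0"

```text
clock: 20.18
tcp_pos: [0.5439, -0.2337, 0.0738]
orientation: [-0.461, 3.104, -0.007]
contact_force: [4.7, -11.4, 0.1]
grip_width: 0.0149
gripper_force: 33.3
```

Call:
arm_command --plan "0 0 0 0;0 0 0 0;0 0 0 0;0 0 0 0;0 0 0 0" --hand -0.3

```text
clock: 20.8
tcp_pos: [0.5425, -0.2303, 0.0733]
orientation: [0.464, -3.107, -0.0]
contact_force: [-0.4, -0.5, -0.2]
grip_width: 0.0552
gripper_force: 0.0
```

Call:
arm_command --plan "0 0 -.01 0;0 0 -.03 0;0 0 -.04 0;0 0 -.04 0;-.03 .03 0 0;-.03 .03 0 0;-.02 0 0 0;0 0 0 0;0 0 0 0"

```text
clock: 21.92
tcp_pos: [0.6007, -0.1509, 0.1936]
orientation: [0.462, -3.107, 0.001]
contact_force: [-0.6, 0.4, -0.2]
grip_width: 0.0558
gripper_force: 0.0
```

```bash
python3 - <<'E'
from h import *
p,d,P=cam('wrist');o=r.get_obs();z=P[...,2]*1000
dy=np.array([-.2915,.9566]);O=np.array([.5316,-.1915])
Y=((P[...,:2]-O)@dy)*1000;X=((P[...,:2]-O)@np.array([.9566,.2915]))*1000
np.savez('w6.npz',p=p,X=X,Y=Y,z=z)
m=(abs(X)<12)&(z>104)&(z<120)&(abs(Y)<150);q=Y[m];print('post y',np.percentile(q,[2,50,98]))
m=(abs(X)<30)&(z>79)&(z<85)&(Y>56)&(Y<90);print('fixed block',np.percentile(Y[m],[2,50,98]),np.percentile(X[m],[2,98]))
m=(abs(X)<6)&(abs(Y)<75)
print('profile')
for y in range(-60,80,3):
    k=m&(abs(Y-y)<1.5); print(y,[int(v) for v in np.percentile(z[k],[50,90])] if k.any() else None,[int(v) for v in np.median(p[k],0)] if k.any() else '',end=' | ')
for n in ['top']:
    t,_,Pt=cam(n); zt=Pt[...,2]; M=(zt>.03); 
    A=np.load('top1.npz')['P']
    for nm,(u0,u1,v0,v1) in dict(multi=(341,409,131,183),reel=(194,218,153,176)).items():
        for G in (A,Pt):
            k=G[v0:v1,u0:u1];k=k[(k[...,2]>.03)];print('\n',nm,np.nanmedian(k,0).round(3),end='')
cv2.imwrite('pics/w6.png',cv2.resize(np.ascontiguousarray(p[:,:,::-1]),(800,500)))
E
```

```text
post y [-50.23371269 -42.02221909 -35.03853128]
fixed block [60.12925483 66.77912623 73.9861039 ] [-21.6805036   21.90845076]
profile
-60 None  | -57 None  | -54 None  | -51 [111, 112] [85, 87, 90] | -48 [111, 112] [59, 59, 62] | -45 [111, 113] [61, 60, 63] | -42 [112, 112] [60, 60, 62] | -39 [112, 112] [60, 59, 61] | -36 [102, 111] [32, 32, 34] | -33 [79, 80] [99, 99, 86] | -30 [75, 76] [243, 216, 111] | -27 [75, 76] [245, 222, 115] | -24 [75, 76] [245, 222, 114] | -21 [75, 76] [245, 223, 116] | -18 [75, 76] [245, 222, 115] | -15 [75, 76] [245, 222, 116] | -12 [75, 76] [244, 221, 115] | -9 [75, 76] [244, 221, 115] | -6 [75, 76] [244, 220, 113] | -3 [76, 81] [229, 198, 141] | 0 [82, 82] [171, 173, 177] | 3 [81, 82] [172, 170, 175] | 6 [81, 82] [173, 172, 177] | 9 [81, 82] [170, 171, 175] | 12 [81, 82] [172, 172, 176] | 15 [81, 82] [172, 171, 176] | 18 [81, 82] [171, 169, 174] | 21 [81, 82] [171, 171, 175] | 24 [81, 82] [169, 169, 174] | 27 [81, 82] [172, 172, 176] | 30 [81, 82] [168, 170, 174] | 33 [81, 83] [168, 170, 173] | 36 [81, 82] [171, 169, 176] | 39 [81, 82] [170, 169, 174] | 42 [81, 82] [170, 171, 174] | 45 [81, 82] [168, 169, 173] | 48 [81, 82] [169, 170, 174] | 51 [80, 82] [186, 187, 189] | 54 [79, 80] [218, 219, 219] | 57 [79, 80] [214, 215, 214] | 60 [76, 81] [183, 154, 94] | 63 [81, 82] [55, 55, 57] | 66 [82, 82] [54, 54, 56] | 69 [82, 82] [52, 52, 54] | 72 [81, 83] [52, 52, 55] | 75 [80, 81] [111, 117, 120] | 78 None  | 
 multi [ 0.694 -0.153  0.034]
 multi [ 0.649 -0.113  0.042]
 reel [0.681 0.274 0.049]
 reel [0.682 0.274 0.049]
```

The cell runs from −1.5 mm to the contact at 60 mm and the post is at −42.5 mm, as expected for a tight cell. The arm is clear, so I'm handing in.

```bash
python3 -c "
from bench import ticket
print(ticket.hand_in())"
```

```text
the job is handed in; nothing more can be done
None
```

The job is handed in at about 22 s: the end cell is held end to end between the tester's contacts, button against the fixed one; the next cell rolled to the stop, the reel reads unmoved, and the multimeter (hidden by the arm in the last check) was kept clear of; the open fingertips are really about 30 mm behind the reported TCP, so I worked from the images.

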